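# Take the drive cap off a food-processor base of unknown thread hand

### The job

The orange screw cap on the drive spindle of the food-processor base has to come off, but nobody knows whether this machine has an ordinary or a reverse thread: find out by turning it which way it loosens (if it stops hard one way, try the other), then lift it off. Finish while still holding the cap in the gripper, level and lifted a good 10 cm above the machine's deck; do not put it down or let go. Leave the mug, the ramekin and the jar where they stand.

Things in the scene. Friction and masses are not known exactly. Their poses are not given: they have to be found in the camera images.
- cap: orange ribbed round screw cap, 56 mm across, 40 mm high, about 60 g, white disc on its closed top, hollow below. Origin: centre of its lower rim, z up along its axis. Screwed down, the rim rests on the machine's deck. Coarse part-turn thread whose hand changes from start to start and cannot be seen. It does not climb by itself as it turns; no push or pull is needed.
- cap_grip (a point): point on the cap's axis 26 mm above its rim, a good height to grip. Turned the wrong way (clockwise or anticlockwise from above) the cap meets a hard stop within about 10 degrees and the fingers begin to slip round it; the other way it turns freely, comes free after 55 to 70 degrees and stays free until about 130. Until it is free it lifts only 1 to 6 mm.
- machine: motor base of a food processor, fixed: white housing 136 mm (x) by 150 mm (y), flat deck 75 mm above the table, and at its -x end a grey control console (from x = -68 to -128 mm, 150 mm wide, top 102 mm above the table, with a flat dial up to 114 mm). Origin: on the table under the spindle axis, z up.
- spindle (a point): point on the spindle axis at the deck's surface (75 mm above the table), under the cap; same axes as the machine. A black neck with thread and steel pin rises 22 mm from here inside the cap.
- mug: bystander: green mug, 76 mm wide, 85 mm high, with a handle on its +y side; origin at the centre of its underside
- ramekin: bystander: white ceramic ramekin, 84 mm wide, 45 mm high; origin at the centre of its underside
- jar: bystander: amber jar with steel lid, 68 mm wide, 100 mm high; origin at the centre of its underside
Not all that is in view belongs to the job. Of the things like the machine, leave any that is turquoise or yellow; of the rest the larger one is meant.

How it is judged:
By the outcome, as a careful person would: the job done as asked, in the order asked, and still so for the second after the job is handed in, while the arm keeps its last pose, push and grip.
It also fails if it takes over 42 s, if anything falls off the work surface, if the arm or the gripper's body presses on something with over 40 N, if the wrist force passes 120 N, or if a joint passes its speed limit or range.

### The arm

A 6-joint arm with a two-finger parallel gripper is mounted at the origin on the work surface. World frame = base frame: x ahead of the robot, y to its left, z up, the work surface at z = 0. Lengths are in m, angles in rad, forces in N, time in s.
With the tool pointing down it reaches from about 0.375 to 0.9 m from the base axis. Payload 3.1 kg.
Tool frame: the origin (TCP) lies midway between the tips of the shut fingers; the grasp point (between the pads) lies 19 mm behind it; z points along the fingers, y is the line along which they close (so a half turn about z gives the same grasp; the last joint's range is limited). The gripper opens to 87 mm and grips with 3 to 60 N. Pads are 19 mm wide; open, the fingers measure 117 mm over their backs; the gripper's body (75 mm by 190 mm) begins 51 mm behind the grasp point.
Start: joints at [-1.466, 0.527, 1.433, -0, 1.181, -0.178], TCP at [0.174, -0.6, 0.223] pointing down, gripper open.
Joint ranges: [-3.08, 3.08], [-0.75, 2.2], [0.22, 2.44], [-1.43, 4.57], [0, 2.65], [-2.85, 2.85]. Speed limits (rad/s): [2.79, 2.79, 3.14, 3.14, 3.14, 3.14].

### API

Orientations are given as a unit quaternion [x, y, z, w].
In Python, from cell import r gives the robot as it stands. The module is installed in compiled form; this text tells all that it offers.
- The arm moves only by the tool nudge_tcp, called after "Emit:" by a JSON object that holds its "api" and its "payload". Schema: {"type":"object","properties":{"motion":{"type":"array","items":{"type":"object","properties":{"sx":{"type":"number"},"sy":{"type":"number"},"sz":{"type":"number"},"wx":{"type":"number"},"wy":{"type":"number"},"wz":{"type":"number"}},"additionalProperties":false},"minItems":1,"maxItems":5},"aperture":{"type":"number"},"squeeze":{"type":"number"},"only":{"type":"string"},"quiet":{"type":"boolean"},"lines":{"type":"string"}},"required":["motion"],"additionalProperties":false}. motion is a list of rows, 1 to 5 of them, each an object with the fields sx, sy, sz (the shift in normalised numbers (1 is 0.8 m)), wx, wy, wz (a rotation vector in a scale on which 1.0 is 2 rad); a field left out counts as zero; each row shifts and turns the commanded pose from where the row before left it, along the tool's axes as they then stand; what a row does not reach is not made up. A row lasts 1/8 s, in which the tool goes at most 0.0625 m and 0.188 rad, less where a joint would pass 70% of its speed; a pose out of reach is approached as far as the arm can. aperture is the opening from 0.0 (shut) to 1.0 (fully open), set as the call begins (left out keeps the last). The fingers move at their own pace and stop on an object; squeeze is the grip in N (left out, the last holds). Time passes only in rows, so rows that do not move let the fingers close. The tool returns the time, the measured TCP pose, the force, the opening and the grip force at its end. only (a regular expression) keeps the lines of the reply that match it, lines (a string "A,B") keeps lines A to B, and quiet returns only ok. A shift or turn number past 1, either way, is cut back to 1. Input that does not fit is refused with a message, and nothing moves.
- r.get_state(): the state, without advancing time (a new reading comes with each control period).
- r.read_camera(name): name is "scene" or "top"; returns a dict with "frame" (480x640x3 uint8, blue, green, red), "mtx" (3x3 intrinsics, pixels), "k1" (the pictures are not rectified: a ray, as slopes to the right and down, at radius r is drawn at 1 + k1 r^2 times it, then the intrinsics apply), "camera_from_world" (4x4, takes a point from world to camera coordinates). Camera axes: x right, y down, z forward; pixel columns grow to the right and rows downward; lengths in m; the calibration is good to about 2 mm. A picture is of the moment at which its call begins. There is no depth.
- r.finish_job(): hands the job in; it is judged then, once.
The state is a dict: "clock": time; "joints": joint angles; "joint_vel": joint speeds; "tau": joint torques, N m; "tcp_pos": TCP position; "tool_rot": TCP orientation; "force": force on the tool from outside, world axes, zero at the start; "ft_torque": the same for the moment, N m; "gripper_width": opening from 0.0 (shut) to 1.0 (fully open); "finger_force": force on a finger pad.
Only numpy, scipy, OpenCV 4.12 (cv2) and the standard library are available. Lean on these libraries where they do the work, as an engineer would, in place of code of your own. Each camera call takes 0.05 s, during which the arm holds its last target. There are 200 camera calls.

## Working session

There is one attempt and no reset: what is moved stays moved. The work goes in short steps, Python scripts to look and compute and a tool call to move; the robot and the scene stay as the last step left them, time stands still between calls to the robot, and variables do not carry over. Pictures are saved under pics/ and viewed, at most 10 in all, crops included, and the job is handed in when it is done.

```bash
mkdir -p pics; cat > h.py <<'E'
import numpy as np, cv2
from cell import r
def px2w(c,uv,z):
    m=c["mtx"];d=((uv[0]-m[0,2])/m[0,0],(uv[1]-m[1,2])/m[1,1]);rd=np.hypot(*d);s=rd
    for _ in range(30): s=rd/(1+c["k1"]*s*s)
    k=s/rd if rd else 1
    T=np.array(c["camera_from_world"]);R=T[:3,:3];o=-R.T@T[:3,3]
    v=R.T@np.array([d[0]*k,d[1]*k,1]);return o+v*(z-o[2])/v[2]
def w2px(c,p):
    T=np.array(c["camera_from_world"]);q=T[:3,:3]@np.array(p)+T[:3,3];d=q[:2]/q[2];d=d*(1+c["k1"]*(d@d))
    return c["mtx"][:2,:2]@d+c["mtx"][:2,2]
E
python3 - <<'E'
from h import *
for n in("top","scene"):
    c=r.read_camera(n);cv2.imwrite(f"pics/{n}0.png",c["frame"])
    T=c["camera_from_world"];print(n,-T[:3,:3].T@T[:3,3],c["k1"])
print(r.get_state())
E
```

```text
top [ 0.51687836 -0.0057079   1.13398586] 0.02869635677166684
scene [1.32672611 0.43621719 1.04963859] 0.01273269526436603
{'clock': 0.1, 'joints': array([-1.46649454e+00,  5.28382463e-01,  1.43379140e+00, -2.80897806e-05,
        1.18142528e+00, -1.78510957e-01]), 'joint_vel': array([ 0.00090151, -0.00054551, -0.0029441 , -0.00171248,  0.00035887,
       -0.00046483]), 'tau': array([ 4.99452017e-04, -4.40985453e+01, -1.77150625e+01,  6.35368167e-02,
        5.33306866e-02, -4.54240933e-05]), 'tcp_pos': array([ 0.17435329, -0.59948172,  0.22165834]), 'tool_rot': array([ 9.90017516e-01,  1.40940808e-01,  2.42371463e-05, -1.00303638e-03]), 'force': array([-0.3830439 ,  0.13347793, -0.54205096]), 'ft_torque': array([ 0.0100947 ,  0.02572959, -0.04740277]), 'finger_force': 0.0, 'gripper_width': 0.9987901986226217}
```

View pics/top0.png

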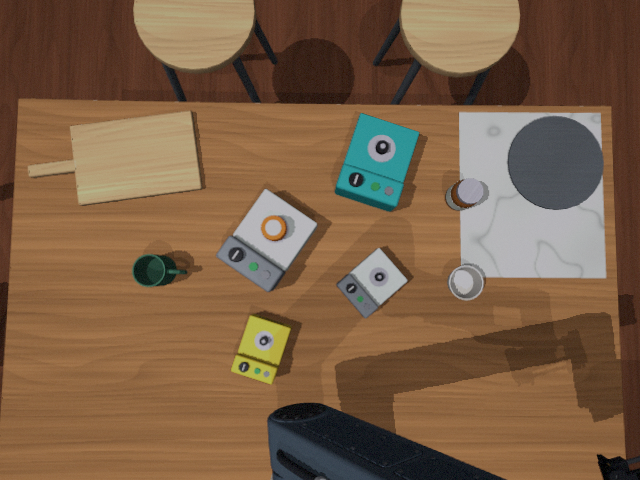

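View pics/scene0.png

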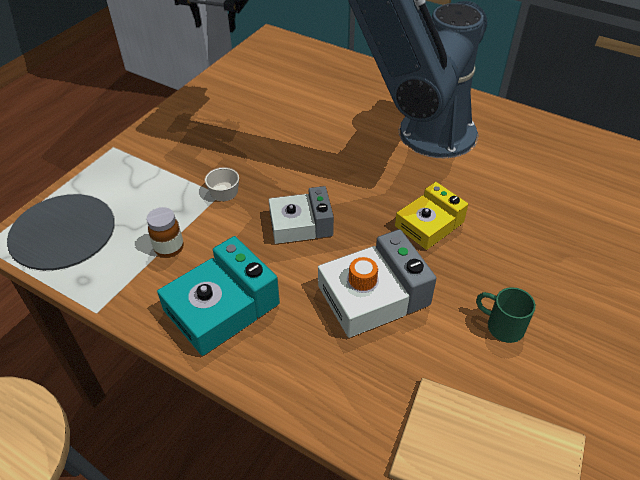

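Candidates in the top view are the white machine with the orange cap (270,235), a small white one (375,282), a turquoise one (380,160) and a yellow one (262,350). Turquoise and yellow are ruled out, and the larger of the two white ones at (270,235) carries the orange cap, so that is the one meant. I'll confirm it in one crop and measure.

```bash
cat > cap.py <<'E'
from h import *
def mask(c):
    h=cv2.cvtColor(c["frame"],cv2.COLOR_BGR2HSV)
    return cv2.inRange(h,(5,170,120),(17,255,255))
def cap(c,box):
    x0,y0,x1,y1=box;m=np.zeros((480,640),np.uint8);m[y0:y1,x0:x1]=mask(c)[y0:y1,x0:x1]
    p=cv2.findNonZero(m);return cv2.minEnclosingCircle(p),p
E
python3 - <<'E'
from cap import *
from scipy.optimize import least_squares
cs={n:r.read_camera(n) for n in("top","scene")}
t=np.linspace(0,2*np.pi,60)
sil={}
for n,b in(("top",(240,200,310,260)),("scene",(330,240,400,310))):
    (_,p)=cap(cs[n],b);h=cv2.convexHull(p)[:,0];print(n,h.min(0),h.max(0),len(p))
    sil[n]=h
def box(n,x,y):
    P=[w2px(cs[n],(x+.028*np.cos(a),y+.028*np.sin(a),z)) for a in t for z in(.075,.115)]
    P=np.array(P);return np.r_[P.min(0),P.max(0)]
for use in(("top",),("scene",),("top","scene")):
    f=lambda v:np.concatenate([box(n,*v)-np.r_[sil[n].min(0)-.0,sil[n].max(0)+1.] for n in use])
    s=least_squares(f,px2w(cs["top"],(274,228),.115)[:2]);print(use,s.x,s.fun.round(1))
x,y=s.x
c=cs["top"]
# deck corners from image (approx) 
for q in((268,190),(317,225),(272,291),(217,254)): print(q,px2w(c,q,.075 if q[1]<230 else .102))
cv2.imwrite("pics/crop1.png",cv2.resize(c["frame"][180:300,200:330],None,fx=5,fy=5,interpolation=cv2.INTER_CUBIC))
E
```

```text
top [262 216] [285 240] 201
scene [331 244] [377 289] 326
('top',) [0.61670137 0.0986859 ] [-1.1 -0.5  1.1  0.5]
('scene',) [0.61363162 0.07800299] [ 9.4  6.4 -9.2 -5.7]
('top', 'scene') [0.61631322 0.0876845 ] [ 3.8 -0.3  5.8  0.7 12.9  9.1 -5.5 -2.8]
(268, 190) [0.71000969 0.11666114 0.075     ]
(317, 225) [0.62814908 0.0008523  0.075     ]
(272, 291) [0.47483734 0.10115783 0.102     ]
(217, 254) [0.55762642 0.22654143 0.102     ]
```

View pics/crop1.png

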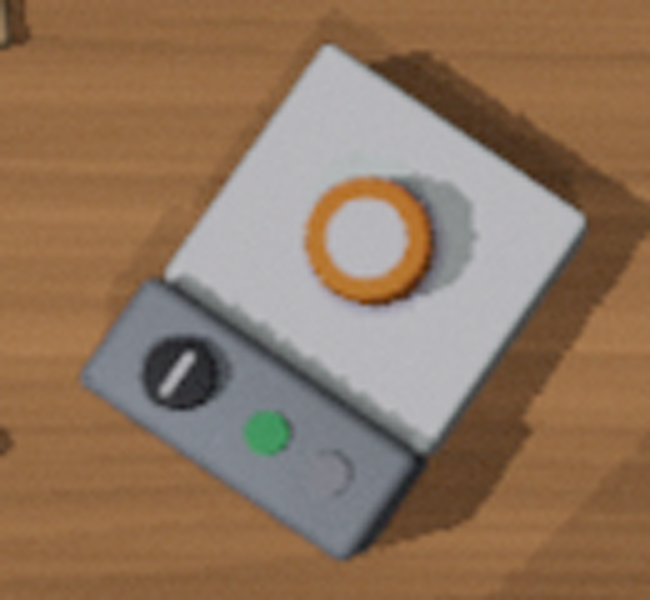

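The crop confirms it: a large white deck, a grey console at lower left, and the orange cap at (274,228) in the full image. I'll refit the cap in the scene camera with a tighter mask, since wood was included last time, and work out the travel.

```bash
python3 - <<'E'
from h import *
from scipy.optimize import least_squares
from scipy.spatial.transform import Rotation as R
t=np.linspace(0,2*np.pi,90);cs={};S={}
for n,seed in(("top",(274,228)),("scene",(363,273))):
    c=cs[n]=r.read_camera(n);h=cv2.cvtColor(c["frame"],cv2.COLOR_BGR2HSV)
    m=cv2.inRange(h,(5,195,90),(17,255,255));k,l,st,ce=cv2.connectedComponentsWithStats(m)
    i=min(range(1,k),key=lambda i:np.hypot(*(ce[i]-seed))+(1e3 if st[i,4]<60 else 0))
    x,y,w,hh,a=st[i];S[n]=np.array([x-.5,y-.5,x+w-.5,y+hh-.5]);print(n,S[n],a)
def box(n,x,y):
    P=np.array([w2px(cs[n],(x+.028*np.cos(a),y+.028*np.sin(a),z)) for a in t for z in(.075,.115)]);return np.r_[P.min(0),P.max(0)]
for use in(("top",),("scene",),("top","scene")):
    s=least_squares(lambda v:np.concatenate([box(n,*v)-S[n] for n in use]),(.617,.099));print(use,s.x.round(4),s.fun.round(1))
st=r.get_state();T=R.from_quat(st["tool_rot"])
print("delta tool",T.inv().apply(np.r_[.617,.098,.222]-st["tcp_pos"]).round(3))
E
```

```text
top [282.5 223.5 285.5 232.5] 15
scene [348.5 256.5 377.5 289.5] 505
('top',) [0.6178 0.0753] [-11.1  -8.4  11.6   8.6]
('scene',) [0.6178 0.0995] [ 0.1 -0.7 -0.1  0.6]
('top', 'scene') [0.6166 0.0884] [-17.   -7.9   6.    9.1  -4.4  -3.2  -4.7  -2.1]
delta tool [ 0.62  -0.547  0.001]
```

Both cameras agree: cap axis ≈ (0.6177, 0.0995). I'll approach along an outward-bowed path.

The rows are not in the units I measure in: shifts go in shares of 0.8 m and turns go in shares of 2 rad. I convert before sending: 0.06 m is 0.075.

Emit:
{"api": "nudge_tcp", "payload": {"motion": [{"sx": 0.075},{"sx": 0.075},{"sx": 0.075},{"sx": 0.075},{"sx": 0.075}], "aperture": 1.0}}

```text
clock: 0.92
tcp_pos: [0.4642, -0.5158, 0.2225]
tool_rot: [0.99, 0.141, -0.0, 0.0]
force: [-0.2, -0.3, -0.4]
gripper_width: 1.002
finger_force: 0.0
```

Emit:
{"api": "nudge_tcp", "payload": {"motion": [{"sx": 0.0375,"sy": -0.0675},{"sx": 0.0375,"sy": -0.0675},{"sx": 0.0375,"sy": -0.0675},{"sx": 0.0375,"sy": -0.0675},{"sx": 0.0375,"sy": -0.0675}]}}

```text
clock: 1.55
tcp_pos: [0.5315, -0.2134, 0.2226]
tool_rot: [0.99, 0.141, 0.0, 0.0]
force: [1.1, -0.3, -0.6]
gripper_width: 1.0
finger_force: 0.0
```

Emit:
{"api": "nudge_tcp", "payload": {"motion": [{"sx": 0.0375,"sy": -0.0675},{"sx": 0.0375,"sy": -0.0675},{"sx": 0.0375,"sy": -0.0675},{"sx": 0.0375,"sy": -0.0675},{"sx": 0.025,"sy": -0.0625}]}}

```text
clock: 2.17
tcp_pos: [0.592, 0.0815, 0.2227]
tool_rot: [0.99, 0.141, 0.0, 0.0]
force: [0.3, -0.0, -0.3]
gripper_width: 1.001
finger_force: 0.0
```

Emit:
{"api": "nudge_tcp", "payload": {"motion": [{"wz": -0.09},{"wz": -0.09},{"wz": -0.09},{"wz": -0.09},{"wz": -0.09}]}}

```text
clock: 2.8
tcp_pos: [0.5913, 0.0793, 0.2225]
tool_rot: [0.828, 0.56, -0.0, -0.0]
force: [-0.2, -0.1, -1.2]
gripper_width: 0.998
finger_force: 0.0
```

Emit:
{"api": "nudge_tcp", "payload": {"motion": [{"wz": -0.09},{"wz": -0.09},{}]}}

```text
clock: 3.18
tcp_pos: [0.5914, 0.0792, 0.2225]
tool_rot: [0.718, 0.696, -0.0, -0.0]
force: [-0.2, -0.2, -0.2]
gripper_width: 0.998
finger_force: 0.0
```

```bash
cat > go.py <<'E'
from h import *
from scipy.spatial.transform import Rotation as R
import sys
st=r.get_state();T=R.from_quat(st["tool_rot"])
print(st["clock"],"pos",st["tcp_pos"].round(4),"d",T.inv().apply(np.array(list(map(float,sys.argv[1:4])))-st["tcp_pos"]).round(4),"x",T.apply([1,0,0]).round(3),"z",T.apply([0,0,1]).round(4),"j",st["joints"].round(3),"F",st["force"].round(1),"M",st["ft_torque"].round(2),st["gripper_width"],st["finger_force"])
E
python3 go.py .6177 .0995 .082
```

```text
3.175 pos [0.5914 0.0792 0.2225] d [0.0211 0.0257 0.1405] x [0.03 1.   0.  ] z [-1.e-04  0.e+00 -1.e+00] j [-0.054  0.489  1.506  0.     1.146 -0.024] F [-0.2 -0.2 -0.2] M [-0.   -0.16 -0.02] 0.9979296245533673 0.0
```

To row units: 0.04 m is 0.05, 0.0257 m is 0.0321.

Emit:
{"api": "nudge_tcp", "payload": {"motion": [{"sx": 0.0263,"sy": 0.0321},{"sz": 0.05},{"sz": 0.05},{}]}}

```text
clock: 3.68
tcp_pos: [0.6149, 0.0996, 0.1394]
tool_rot: [0.718, 0.696, -0.003, -0.003]
force: [0.1, 0.6, 0.0]
gripper_width: 0.995
finger_force: 0.0
```

```bash
python3 go.py .6177 .0995 .082
python3 - <<'E'
from h import *
a=r.read_camera("top")["frame"][150:310,180:360];b=r.read_camera("scene")["frame"][190:350,280:460]
cv2.imwrite("pics/over.png",cv2.resize(np.hstack([a,b]),None,fx=2.2,fy=2.2,interpolation=cv2.INTER_CUBIC))
E
```

```text
3.675 pos [0.6149 0.0996 0.1394] d [0.     0.0033 0.0573] x [ 0.03  1.   -0.  ] z [-8.2e-03  1.0e-04 -1.0e+00] j [-0.019  0.627  1.506 -0.     1.016  0.012] F [0.1 0.6 0. ] M [-0.1  -0.06 -0.01] 0.9953717634850496 0.0
```

View pics/over.png

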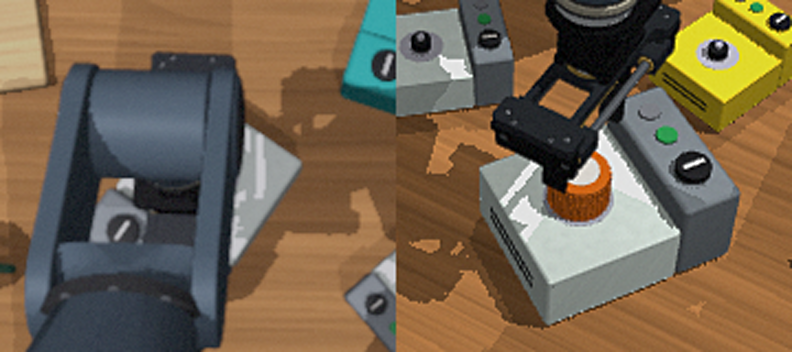

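The picture shows the fingers straddling the cap (cap at about (580,195) in the crop). I'll correct the last few mm after a settling row, then go down.

Emit:
{"api": "nudge_tcp", "payload": {"motion": [{},{}]}}

```text
clock: 4.03
tcp_pos: [0.6188, 0.0995, 0.1444]
tool_rot: [0.717, 0.697, 0.001, 0.001]
force: [-0.2, -0.1, 0.6]
gripper_width: 1.001
finger_force: 0.0
```

```bash
python3 go.py .6177 .0995 .082
```

```text
4.025 pos [0.6188 0.0995 0.1444] d [ 0.     -0.0013  0.0624] x [0.028 1.    0.   ] z [ 0.0034 -0.     -1.    ] j [-0.019  0.621  1.502  0.     1.015  0.01 ] F [-0.2 -0.1  0.6] M [-0.03 -0.1  -0.01] 1.001088143638245 0.0
```

To row units: 0.02 m is 0.025, 0.018 m is 0.0225.

Emit:
{"api": "nudge_tcp", "payload": {"motion": [{"sz": 0.025},{"sz": 0.025},{"sz": 0.0225},{},{}]}}

```text
clock: 4.65
tcp_pos: [0.6183, 0.0995, 0.0851]
tool_rot: [0.717, 0.697, 0.0, 0.0]
force: [-0.4, 1.4, 0.4]
gripper_width: 1.004
finger_force: 0.0
```

```bash
python3 go.py .6177 .0995 .083
```

```text
4.65 pos [0.6183 0.0995 0.0851] d [ 0.     -0.0006  0.0021] x [0.028 1.    0.   ] z [ 0.0012 -0.     -1.    ] j [-0.019  0.702  1.538  0.     0.9    0.009] F [-0.4  1.4  0.4] M [-0.04 -0.1   0.02] 1.0035937674619133 0.0
```

Now I'll close on the cap.

To row units: 0.002 m is 0.0025.

Emit:
{"api": "nudge_tcp", "payload": {"motion": [{"sz": 0.0025},{},{},{},{}], "aperture": 0.5, "squeeze": 25}}

```text
clock: 5.28
tcp_pos: [0.6178, 0.0995, 0.0827]
tool_rot: [0.717, 0.697, 0.0, 0.0]
force: [-0.2, -0.0, 0.0]
gripper_width: 0.634
finger_force: 25.0
```

Emit:
{"api": "nudge_tcp", "payload": {"motion": [{},{},{},{},{}], "aperture": 0.5, "squeeze": 25}}

```text
clock: 5.9
tcp_pos: [0.6179, 0.0995, 0.0827]
tool_rot: [0.717, 0.697, 0.0, 0.0]
force: [0.2, 0.0, 2.7]
gripper_width: 0.635
finger_force: 25.0
```

```bash
python3 go.py .6177 .0995 .083
```

```text
5.9 pos [0.6179 0.0995 0.0827] d [ 0.     -0.0002 -0.0003] x [0.028 1.    0.   ] z [ 4.e-04  0.e+00 -1.e+00] j [-0.019  0.705  1.54   0.     0.896  0.009] F [0.2 0.  2.7] M [-0.01 -0.12 -0.01] 0.6349330531178188 25.000317539088428
```

The opening of 0.635 is about 55 mm, so the cap is held, and there is no side force. I'll try anticlockwise first (−z in the tool frame), about 14°, and read the moment.

To row units: -0.06 rad is -0.03.

Emit:
{"api": "nudge_tcp", "payload": {"motion": [{"wz": -0.03},{"wz": -0.03}], "squeeze": 30}}

```text
clock: 6.15
tcp_pos: [0.6179, 0.0996, 0.0827]
tool_rot: [0.674, 0.738, 0.0, -0.0]
force: [-0.3, -0.7, 2.4]
gripper_width: 0.636
finger_force: 30.0
```

```bash
python3 go.py .6177 .0995 .083
```

```text
6.15 pos [0.6179 0.0996 0.0827] d [-0.0001 -0.0002 -0.0003] x [-0.091  0.996  0.001] z [ 4.e-04  9.e-04 -1.e+00] j [-1.90e-02  7.05e-01  1.54e+00  1.00e-03  8.96e-01 -1.10e-01] F [-0.3 -0.7  2.4] M [-0.16 -0.09 -1.11] 0.6355068037562416 30.0036845728755
```

Emit:
{"api": "nudge_tcp", "payload": {"motion": [{"wz": -0.03},{"wz": -0.03}]}}

```text
clock: 6.4
tcp_pos: [0.6178, 0.0996, 0.0825]
tool_rot: [0.63, 0.777, 0.001, -0.0]
force: [-0.2, 1.4, 1.6]
gripper_width: 0.639
finger_force: 30.0
```

```bash
python3 go.py .6177 .0995 .083
```

```text
6.4 pos [0.6178 0.0996 0.0825] d [-0.0001 -0.0001 -0.0005] x [-0.207  0.978  0.002] z [-0.      0.0015 -1.    ] j [-0.019  0.705  1.54   0.002  0.896 -0.229] F [-0.2  1.4  1.6] M [ 0.1  -0.09 -1.09] 0.6391763914543419 30.00638523604721
```

Emit:
{"api": "nudge_tcp", "payload": {"motion": [{}]}}

```text
clock: 6.52
tcp_pos: [0.6177, 0.0995, 0.0825]
tool_rot: [0.63, 0.777, 0.0, -0.0]
force: [0.3, -0.4, 0.6]
gripper_width: 0.634
finger_force: 30.0
```

```bash
python3 go.py .6177 .0995 .083
```

```text
6.525 pos [0.6177 0.0995 0.0825] d [ 0.     -0.     -0.0005] x [-0.207  0.978  0.001] z [-0.      0.0011 -1.    ] j [-1.90e-02  7.06e-01  1.54e+00  1.00e-03  8.96e-01 -2.28e-01] F [ 0.3 -0.4  0.6] M [ 0.03 -0.11 -0.89] 0.6343407887623699 29.999696658924222
```

The moment rose to about −1.1 N·m and stayed there while the fingers slipped, so this is the hard stop. I'll try clockwise.

To row units: 0.08 rad is 0.04.

Emit:
{"api": "nudge_tcp", "payload": {"motion": [{"wz": 0.04},{"wz": 0.04},{"wz": 0.04}]}}

```text
clock: 6.9
tcp_pos: [0.6176, 0.0995, 0.0825]
tool_rot: [0.717, 0.697, -0.0, 0.0]
force: [1.1, -0.1, 1.7]
gripper_width: 0.635
finger_force: 30.0
```

```bash
python3 go.py .6177 .0995 .083|grep -o "M .*"
```

```text
M [ 0.12 -0.14  0.04] 0.6348875278136237 29.997301760595292
```

Emit:
{"api": "nudge_tcp", "payload": {"motion": [{"wz": 0.04},{"wz": 0.04},{"wz": 0.04}]}}

```text
clock: 7.28
tcp_pos: [0.6176, 0.0995, 0.0825]
tool_rot: [0.796, 0.606, -0.0, 0.0]
force: [0.1, 0.4, 0.9]
gripper_width: 0.632
finger_force: 30.0
```

```bash
python3 go.py .6177 .0995 .083
```

```text
7.275 pos [0.6176 0.0995 0.0825] d [-0.      0.0001 -0.0005] x [ 0.266  0.964 -0.001] z [-1.e-04 -6.e-04 -1.e+00] j [-1.80e-02  7.06e-01  1.54e+00 -1.00e-03  8.96e-01  2.52e-01] F [0.1 0.4 0.9] M [-0.07 -0.15  0.02] 0.6318779000329674 29.997386382892728
```

It turns freely clockwise with a near-zero moment, so this is a reverse thread. I'll go on to about 96° from the stop.

To row units: 0.15 rad is 0.075.

Emit:
{"api": "nudge_tcp", "payload": {"motion": [{"wz": 0.075},{"wz": 0.075},{"wz": 0.075},{"wz": 0.075}]}}

```text
clock: 7.78
tcp_pos: [0.6177, 0.0994, 0.0825]
tool_rot: [0.94, 0.342, -0.0, 0.0]
force: [-0.4, -0.7, 1.5]
gripper_width: 0.639
finger_force: 30.0
```

```bash
python3 go.py .6177 .0995 .083|grep -o "M .*"
```

```text
M [-0.02 -0.04  0.05] 0.6385493113730415 29.992639927659184
```

Emit:
{"api": "nudge_tcp", "payload": {"motion": [{"wz": 0.075},{"wz": 0.075},{"wz": 0.075},{"wz": 0.075},{}]}}

```text
clock: 8.4
tcp_pos: [0.6178, 0.0994, 0.0825]
tool_rot: [0.999, 0.053, 0.0, 0.0]
force: [0.7, -0.5, 0.5]
gripper_width: 0.633
finger_force: 30.0
```

```bash
python3 go.py .6177 .0995 .083
```

```text
8.4 pos [0.6178 0.0994 0.0825] d [-0.0001 -0.0001 -0.0005] x [0.994 0.105 0.   ] z [ 3.e-04 -5.e-04 -1.e+00] j [-1.900e-02  7.060e-01  1.540e+00 -1.000e-03  8.960e-01  1.447e+00] F [ 0.7 -0.5  0.5] M [-0.01 -0.1  -0.  ] 0.6328993068603254 30.001071256119758
```

To row units: -0.004 m is -0.005.

Emit:
{"api": "nudge_tcp", "payload": {"motion": [{"sz": -0.005},{"sz": -0.005},{}]}}

```text
clock: 8.78
tcp_pos: [0.6178, 0.0994, 0.091]
tool_rot: [0.999, 0.052, 0.0, 0.0]
force: [1.4, -0.5, -0.2]
gripper_width: 0.633
finger_force: 30.0
```

```bash
python3 go.py .6177 .0995 .083
```

```text
8.775 pos [0.6178 0.0994 0.091 ] d [-0.0001 -0.0001  0.008 ] x [0.995 0.103 0.   ] z [ 4.e-04 -1.e-04 -1.e+00] j [-0.019  0.693  1.536 -0.     0.912  1.449] F [ 1.4 -0.5 -0.2] M [-0.11 -0.13  0.07] 0.6327301111560163 29.999977969564497
```

It has risen 8.5 mm with no pull force, so it's free. I'll lift it to about 13 cm, slowly at first.

To row units: -0.03 m is -0.0375, -0.025 m is -0.0313.

Emit:
{"api": "nudge_tcp", "payload": {"motion": [{"sz": -0.0188},{"sz": -0.0313},{"sz": -0.0375},{"sz": -0.0375},{"sz": -0.025}]}}

```text
clock: 9.4
tcp_pos: [0.6174, 0.0998, 0.2131]
tool_rot: [0.999, 0.052, 0.0, -0.0]
force: [0.4, -0.8, -1.3]
gripper_width: 0.633
finger_force: 30.0
```

Emit:
{"api": "nudge_tcp", "payload": {"motion": [{"sz": -0.0063},{},{},{},{}]}}

```text
clock: 10.02
tcp_pos: [0.6174, 0.0994, 0.2148]
tool_rot: [0.999, 0.051, -0.001, -0.0]
force: [0.8, 0.6, -1.2]
gripper_width: 0.637
finger_force: 30.0
```

```bash
python3 go.py .6177 .0995 .213
python3 - <<'E'
from h import *
b=r.read_camera("scene")["frame"][130:350,250:470]
cv2.imwrite("pics/lift.png",cv2.resize(b,None,fx=2.7,fy=2.7,interpolation=cv2.INTER_CUBIC))
E
```

```text
10.025 pos [0.6174 0.0994 0.2148] d [ 0.0003 -0.      0.0018] x [ 0.995  0.103 -0.001] z [-0.0013  0.     -1.    ] j [-0.019  0.537  1.439  0.     1.167  1.449] F [ 0.8  0.6 -1.2] M [-0.    0.06  0.02] 0.6367724053084457 29.999891782645136
```

View pics/lift.png

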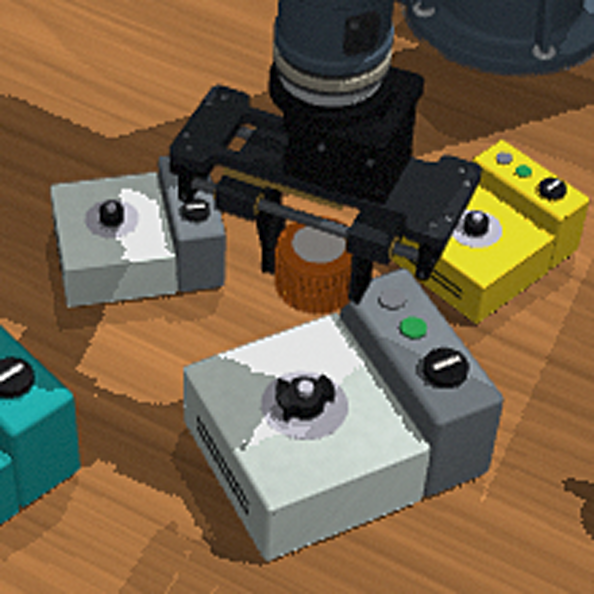

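The cap (315,265 in the crop) hangs level between the fingers about 13 cm up, and the spindle (305,395) is bare. I'll hand it in.

```bash
python3 -c "
from cell import r
print(r.finish_job())"
```

```text
the job is handed in; nothing more can be done
None
```

The thread is reverse: anticlockwise hit a hard stop and clockwise loosened it. The cap is off, held level about 13 cm above the deck, and the job was handed in at about 10 s without approaching the mug, ramekin or jar.

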